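# Fetch the riser from the parts carousel and build the keyed support stack

## Task

Turn the parts carousel by its red crank knob until the compartment with the red riser block stands in the middle of the front opening of the clear cover, then lift the riser out through the opening and stack it on the blue base so that both its lugs drop fully into the notches (white stripes at the same end). Then stack the yellow channel cap on the riser in the same way, lugs fully home. Leave the other parts in the carousel and do not disturb the things lying about.

Things in the scene. Friction and masses are not known exactly. Their poses are not given: they have to be found in the camera images.
- carousel: Fixed round carousel housing, 256 mm in diameter; origin at the centre of its underside, on the turning axis, z up; own -x points to the front opening. A fixed clear cover plate (88 to 92 mm above the table) roofs all but a wedge reaching to the hub, 55 degrees either side of the front: the opening. Only the hub (34 mm wide) and crank arm (top at 108 mm) with its knob stand above the cover.
- knob (a point): Centre of the red crank knob, an upright round handle 22 mm across, from 108 to 151 mm above the table (this point at 130 mm), 62 mm from the turning axis, above the cover, on the side opposite the riser's compartment. It spins freely on its own axis: grip it from above and lead it round the carousel axis without turning the gripper.
- pocket (a point): Centre of the riser's compartment on the floor of the revolving tray (20 mm above the table), 71 mm from the turning axis; it turns with the tray. Four such compartments, 90 degrees apart; dividers and rim (237 mm in diameter) reach 34 mm above the table. The tray turns freely both ways, at least one and a half turns, with light friction (0.06 N m), and stays where it is left.
- window (a point): Middle of the front opening, 71 mm from the turning axis, 44 mm above the table: the riser's compartment must be turned to here (within 20 mm) before picking. Beware of a fixed stack of clear organiser boxes, 150 mm high, between the carousel, the base and the robot: carry things over it.
- riser_center (a point): Centre (half-way up) of the red riser, standing in its compartment, long side along the radius, striped end outwards. 76 mm long (own x), 46 wide (own y, grip across it), 48 high: two 8 mm lugs under a 40 mm body. Lugs: wide (14 x 28 mm, x by y) at x = +23, narrow (14 x 14) at x = -23. Notches alike in its top, 5 mm larger, 11 deep. White stripe on top at the +x (wide) end. 0.2 to 0.45 kg.
- cap_center (a point): Centre (half-way up) of the yellow channel cap, standing on its lugs on the table. 76 mm long (own x), 46 mm wide (own y, grip across it), 40 mm high in all: two lugs 8 mm high like the riser's, an 18 mm slab and two 14 mm cheeks along its sides. White stripe on top at the +x (wide lug) end. 0.15 to 0.35 kg.
- base_top (a point): Centre of the top face of the fixed blue base (76 x 46 mm, top 50 mm above the table, on a 120 x 76 x 12 mm foot). Notches as in the riser's top (5 mm larger than the lugs, 11 mm deep); wide notch and white stripe at own +x. Riser fully home: its centre is 16 mm above this point; cap then fully home: its centre is 52 mm above it.
- tape: Roll of black tape, 58 x 19 mm, lying in another compartment. Leave it there.
- gear: Grey gear, 60 x 21 mm, lying in another compartment. Leave it there.
- bearing: Ball bearing, 52 x 15 mm, lying in another compartment. Leave it there.
- carton_white: White small-parts carton, 62 x 95 x 50 mm, at the left of the table. Not to be disturbed.
- spanner_13: Loose spanner 184 mm long lying at the right front of the table. Not to be disturbed.
- brush: Loose brush 188 mm long with wooden handle at the right front of the table. Not to be disturbed.
Things that resemble listed ones, but are neither listed nor needed, are in the scene too. Leave any purple look-alike of the part that bears cap_center alone. Of the things that look like the gear, the larger one is meant.

How it is judged:
By the outcome, as a careful person would: the job done as asked, in the order asked, and still so for the second after the job is handed in, with the robot touching nothing.
It also fails if it takes over 72 s, if anything falls off the work surface, if the arm or the gripper's body presses on something with over 40 N, if the wrist force passes 120 N, or if a joint passes its speed limit or range.

## Robot

A 6-joint arm with a two-finger parallel gripper is mounted at the origin on a cart in front of the work surface, level with it; the furniture and walls round the work are solid. World frame = base frame: x ahead of the robot, y to its left, z up, the work surface at z = 0. Lengths are in m, angles in rad, forces in N, time in s.
With the tool pointing down it reaches from about 0.35 to 0.975 m from the base axis. Payload 4.9 kg.
Tool frame: the origin (TCP) lies on the front face of the gripper's body, between the roots of the fingers; the fingertips stand ctrl.finger_overhang ahead of it and the grasp point (between the pads) lies 54 mm ahead of it (ctrl.finger_overhang is the distance from the TCP to the fingertips, in m); z points along the fingers, y is the line along which they close (so a half turn about z gives the same grasp; the last joint's range is limited). The gripper opens to 85 mm and grips with 20 to 120 N. Pads are 22 mm wide; open, the fingers measure 114 mm over their backs; the gripper's body (76 mm by 85 mm) begins 54 mm behind the grasp point. The pads swing forward as they close: fully open they stand 13 mm farther back than shut.
Start: joints at [1.058, 0.053, 1.613, -0, 1.476, -0.119], TCP at [0.24, 0.577, 0.304] pointing down, gripper open.
Joint ranges: [-3.01, 3.01], [-1.01, 2.22], [0.06, 2.58], [-1.02, 4.17], [0.09, 2.62], [-3.14, 3.14]. Speed limits (rad/s): [2.57, 2.57, 3.14, 3.14, 3.14, 3.14].

## Interface

Orientations are given as a rotation vector (axis times angle).
In Python, from station import ctrl, vision gives the robot as it stands. The module is installed in compiled form; this text tells all that it offers.
- The arm moves only by the tool drive_tool, never from a script. Its argument "rows" is a list of rows, each a list of 2 entries, a list of its own where there are three numbers: the shift along the tool's x, y, z in m, then the turn about the tool's z in rad. A call has 1 to 10 rows; each row shifts and turns the commanded pose from where the row before left it, along the tool's axes as they then stand; what a row does not reach is not made up. A row lasts 1/10 s, in which the tool goes at most 50 mm and 8.59 degrees, less where a joint would pass 70% of its speed; a pose out of reach is approached as far as the arm can. A call with a gripper value outside its range is refused whole. "jaw" is the closure, from 0 (fully open) to 1 (shut), set as the call begins (left out, the last holds). The fingers move at their own pace and stop on an object; "grip_force" is the grip in N (left out, the last holds). Time passes only in rows, so rows that do not move let the fingers close. It gives the time, the measured TCP pose, the force, the opening and the grip force at its end, in the units of the state.
- ctrl.get_obs(): the state, without advancing time (a new reading comes with each control period).
- vision.get_image(name): name is "scene" or "top"; returns a dict with "image" (480x640x3 uint8, blue, green, red), "vertical_fov" (degrees; the focal length in pixels is half the picture's height over the tangent of half this angle, whatever the lens; pixels are square), "cx", "cy" (the principal point, pixels), "R" (3x3) and "t" (3): a world point X has camera coordinates R X + t. Camera axes: x right, y down, z forward; pixel columns grow to the right and rows downward; lengths in m; the calibration is good to about 2 mm. A picture is of the moment at which its call begins. There is no depth.
- ctrl.finish_job(): hands the job in; it is judged then, once.
The state is a dict: "t": time; "q": joint angles; "dq": joint speeds; "effort": joint torques, N m; "tool_pos": TCP position; "tool_rot": TCP orientation; "contact_force": force on the tool from outside, world axes, zero at the start; "wrist_torque": the same for the moment, N m; "opening": finger opening in m; "grip_force": force on a finger pad.
Only numpy, scipy, OpenCV 4.12 (cv2) and the standard library are available. Lean on these libraries where they do the work, as an engineer would, in place of code of your own. Each camera call takes 0.05 s, during which the arm holds its last target. There are 200 camera calls.

## Working session

There is one attempt and no reset: what is moved stays moved. The work goes in short steps, Python scripts to look and compute and a tool call to move; the robot and the scene stay as the last step left them, time stands still between calls to the robot, and variables do not carry over. Pictures are saved under pics/ and viewed, at most 10 in all, crops included, and the job is handed in when it is done.

Besides the shell and the picture viewer there is one more tool, called as name(argument=value, ...), one argument or row to a line, values as JSON. drive_tool: Moves the arm, as the interface text tells. Its arguments: {"type":"object","properties":{"rows":{"type":"array","items":{"type":"array"}},"jaw":{"type":"number"},"grip_force":{"type":"number"}},"required":["rows"]}

```bash
mkdir -p pics; cat > h.py <<'E'
import numpy as np, cv2, pickle
from station import ctrl, vision
def snap(n):
    d=vision.get_image(n); return d
def P(d):
    f=240/np.tan(np.radians(d["vertical_fov"])/2)
    return np.array([[f,0,d["cx"]],[0,f,d["cy"]],[0,0,1]])
def proj(d,X):
    c=P(d)@(np.array(d["R"])@np.array(X)+np.array(d["t"])); return c[:2]/c[2]
def ray(d,uv):
    R=np.array(d["R"]);o=-R.T@np.array(d["t"]); v=R.T@np.linalg.inv(P(d))@np.array([uv[0],uv[1],1.]); return o,v
def atz(d,uv,z):
    o,v=ray(d,uv); return o+v*(z-o[2])/v[2]
def tri(a,ua,b,ub):
    o1,v1=ray(a,ua);o2,v2=ray(b,ub)
    s=np.linalg.lstsq(np.c_[v1,-v2],o2-o1,rcond=None)[0]
    p,q=o1+s[0]*v1,o2+s[1]*v2; return (p+q)/2,np.linalg.norm(p-q)
E
python3 - <<'E'
from h import *
print(ctrl.get_obs(), ctrl.finger_overhang)
for n in("scene","top"):
    d=snap(n); pickle.dump(d,open(n+".pkl","wb")); cv2.imwrite(f"pics/{n}.png",cv2.resize(d["image"],(800,600),interpolation=cv2.INTER_CUBIC)); print(n,d["vertical_fov"],d["cx"],d["cy"],ray(d,(320,240)))
E
```

```text
{'t': 0.0, 'q': array([ 1.05796627e+00,  5.33365932e-02,  1.61430523e+00,  2.02179148e-05,
        1.47597457e+00, -1.19027665e-01]), 'dq': array([0.0020042 , 0.00093195, 0.0002649 , 0.00226537, 0.0018324 ,
       0.00049952]), 'effort': array([ 2.11786071e-03, -3.93678725e+01, -3.70180321e+01,  6.84540169e-05,
        7.02526944e-03,  2.99205090e-05]), 'tool_pos': array([0.23959142, 0.57673938, 0.30266871]), 'tool_rot': array([-6.14469952e-01, -3.08025186e+00,  3.01111262e-03]), 'contact_force': array([ 0.043963  ,  0.9526757 , -0.35411772]), 'wrist_torque': array([ 0.00962226,  0.05898558, -0.03925549]), 'grip_force': 0.0, 'opening': 0.08498357620331552} 0.0726
scene 51.817596819937926 324.14499966295523 243.37349423760094 (array([-0.11792237, -0.69309344,  0.51700007]), array([ 0.58766857,  0.71048907, -0.38725694]))
top 49.44478224762038 314.1272605258024 240.73216319229417 (array([0.30783526, 0.04586606, 1.42940724]), array([ 0.15419586,  0.00594899, -0.98808762]))
```

View pics/scene.png

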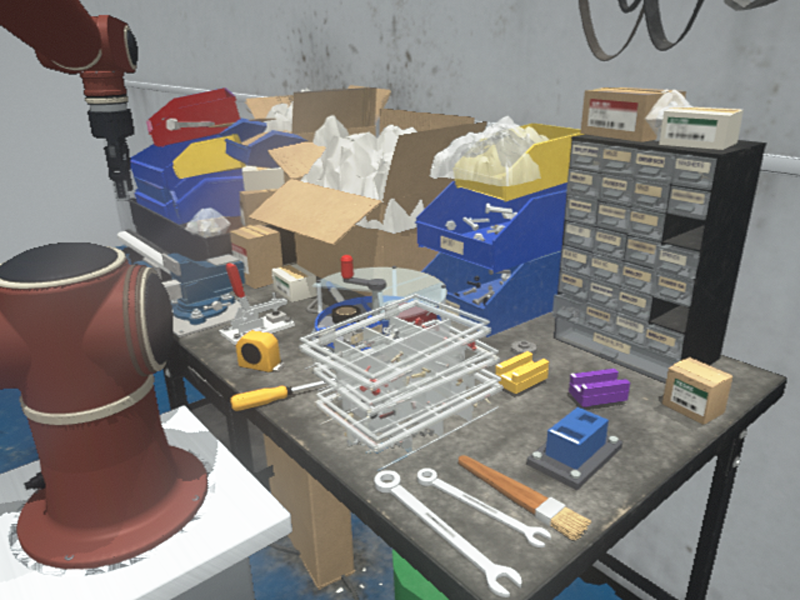

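View pics/top.png

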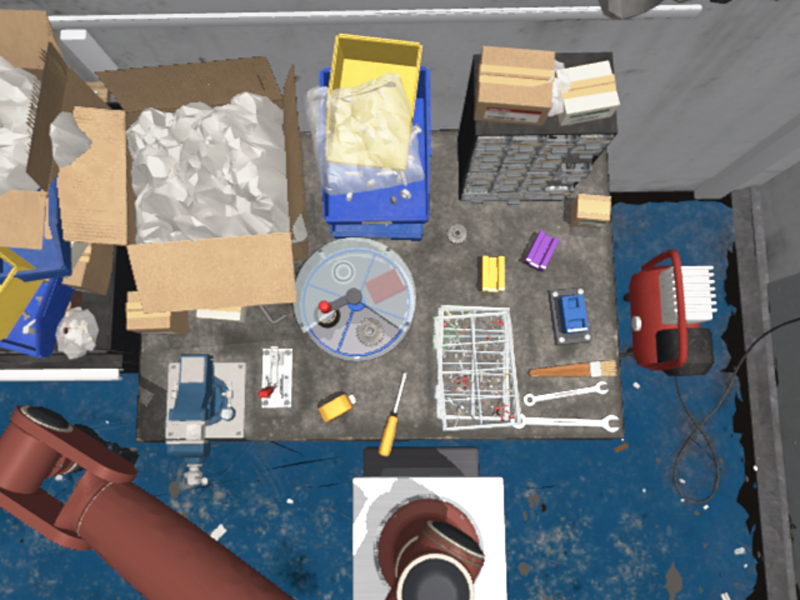

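The top view shows the carousel at (355,298), red knob (325,307) and riser (385,288) under the cover. The yellow cap is at (493,272), the purple look-alike at (543,250), and the base at (573,314). The clear boxes are at (475,365). The big gear (370,330) is in the carousel and a small look-alike lies at (457,233). Next, enlarged crops.

```bash
python3 - <<'E'
from h import *
d=pickle.load(open("top.pkl","rb"));im=d["image"]
a=im[185:295,230:340]; b=im[180:280,375:485]
cv2.imwrite("pics/c1.png",np.hstack([cv2.resize(a,(550,550),interpolation=cv2.INTER_CUBIC)])) 
cv2.imwrite("pics/c2.png",cv2.resize(b,(660,600),interpolation=cv2.INTER_CUBIC))
d=pickle.load(open("scene.pkl","rb"));im=d["image"]
cv2.imwrite("pics/c3.png",cv2.resize(im[195:400,240:513],(798,600),interpolation=cv2.INTER_CUBIC)) # scale 2.92
E
```

```text
(no output)
```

View pics/c1.png

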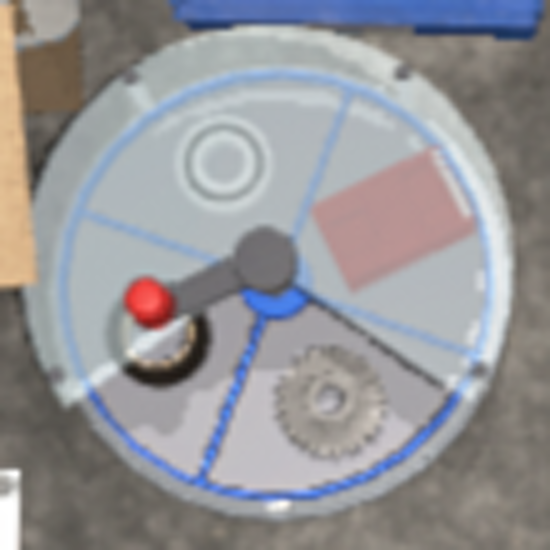

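View pics/c2.png

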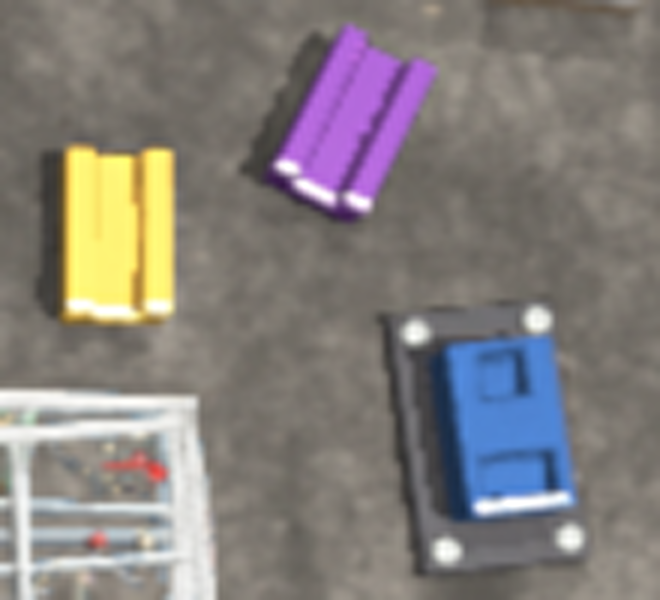

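View pics/c3.png

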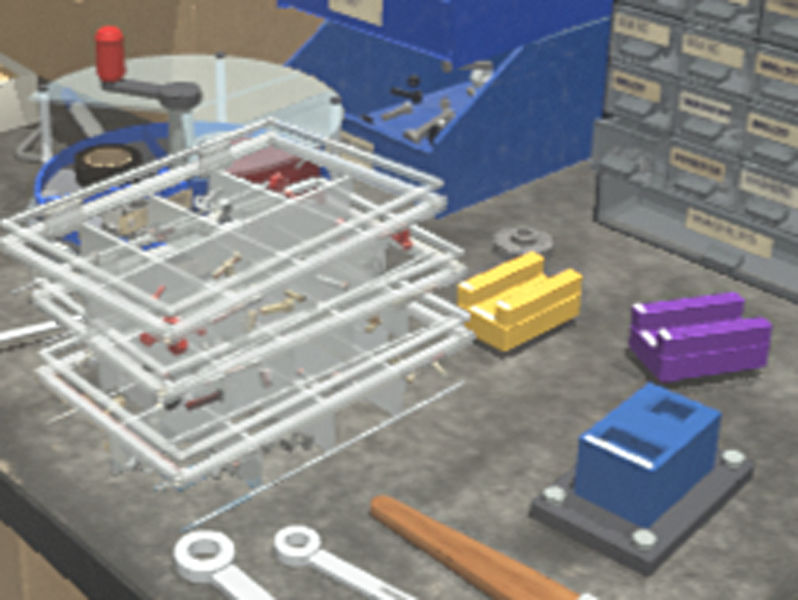

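```bash
cat > m.py <<'E'
from h import *
T=pickle.load(open("top.pkl","rb"));S=pickle.load(open("scene.pkl","rb"))
def t(U,s,o): return ((U[0]+.5)/s-.5+o[0],(U[1]+.5)/s-.5+o[1])
c1=lambda *U:t(U,5,(230,185)); c2=lambda *U:t(U,6,(375,180)); c3=lambda *U:t(U,798/273,(240,195))
E
python3 - <<'E'
from m import *
np.set_printoptions(precision=4,suppress=True)
for n,a,b,z in [("knobtop",c1(147,295),c3(109,31),.151),("hub",c1(266,258),c3(181,93),.108),("basec",c2(510,424),c3(650,427),.05),("capc",c2(119,229),c3(520,280),.04),("capcheekL near",c2(65,308),c3(462,286),.04)]:
    print(n,*tri(T,a,S,b),"T",atz(T,a,z),"S",atz(S,b,z))
print("narrow",atz(T,c2(503,375),.05),"wide",atz(T,c2(517,473),.05))
print("stripe",atz(T,c2(475,508),.05),atz(T,c2(571,497),.05))
for p in [(65,147),(173,150),(172,313),(65,313)]: print(atz(T,c2(*p),.04))
print("cover wedge",atz(T,c1(68,405),.092),atz(T,c1(478,372),.092))
for p in [(83,213),(350,97),(201,483),(478,355)]: print("rim/div",atz(T,c1(*p),.034))
for p in [(312,210),(433,148),(476,232),(352,292)]: print("riser",atz(T,c1(*p),.068))
print("carton etc",atz(T,(475/1.25,365/1.25),.15),[atz(T,(u/1.25,v/1.25),.15) for u,v in [(436,307),(511,307),(442,428),(518,428)]])
E
```

```text
knobtop [0.4993 0.2058 0.1498] 0.0016233951757395582 T [0.4998 0.2052 0.151 ] S [0.4965 0.2032 0.151 ]
hub [0.525  0.1496 0.1066] 0.00022039483413498388 T [0.5249 0.1494 0.108 ] S [0.5228 0.1468 0.108 ]
basec [ 0.492  -0.3168  0.0485] 4.673427898228871e-05 T [ 0.4918 -0.3164  0.05  ] S [ 0.49   -0.3179  0.05  ]
capc [ 0.5836 -0.1479  0.0399] 2.2128379537867882e-05 T [ 0.5836 -0.1478  0.04  ] S [ 0.5835 -0.148   0.04  ]
capcheekL near [ 0.5493 -0.1239  0.0377] 0.0032600639604365915 T [ 0.5477 -0.1225  0.04  ] S [ 0.5477 -0.1274  0.04  ]
narrow [ 0.5138 -0.3144  0.05  ] wide [ 0.4699 -0.3184  0.05  ]
stripe [ 0.4546 -0.2992  0.05  ] [ 0.4591 -0.3415  0.05  ]
[ 0.6217 -0.1246  0.04  ]
[ 0.6198 -0.1733  0.04  ]
[ 0.5449 -0.1704  0.04  ]
[ 0.5454 -0.1224  0.04  ]
cover wedge [0.4516 0.253  0.092 ] [0.4668 0.0409 0.092 ]
rim/div [0.5629 0.2552 0.034 ]
rim/div [0.626  0.1093 0.034 ]
rim/div [0.4151 0.1899 0.034 ]
rim/div [0.4829 0.0406 0.034 ]
riser [0.5571 0.1281 0.068 ]
riser [0.59   0.0636 0.068 ]
riser [0.5443 0.0411 0.068 ]
riser [0.5128 0.107  0.068 ]
carton etc [ 0.3776 -0.0917  0.15  ] [array([ 0.4927, -0.0176,  0.15  ]), array([ 0.4913, -0.1658,  0.15  ]), array([ 0.2571, -0.0251,  0.15  ]), array([ 0.2562, -0.171 ,  0.15  ])]
```

```bash
python3 - <<'E'
from m import *
np.set_printoptions(precision=3,suppress=True)
for n,a,b in [("flapFR",(293,303),(340,241)),("flapBR",(297,235),(375,210)),("flapFL",(138,312),(250,215)),("binFR",(427,222),(448,252)),("boxFL",(442,428),(373,448)),("boxBR",(511,307),(488,325)),("vise",(205,355),(178,262))]:
    print(n,*tri(T,np.array(a)/1.25,S,np.array(b)/1.25))
for z in(.05,.1,.15,.2): print(z,"bin",atz(T,np.array((328,238))/1.25,z),atz(T,np.array((425,240))/1.25,z), "bag",atz(T,np.array((305,235))/1.25,z))
E
```

```text
flapFR [0.51  0.259 0.165] 0.020304565261128657
flapBR [0.619 0.256 0.208] 0.019274228067886316
flapFL [0.49  0.572 0.159] 0.0063160602065137645
binFR [0.628 0.021 0.184] 0.07104898700435745
boxFL [ 0.287 -0.063 -0.03 ] 0.09296738277180794
boxBR [ 0.488 -0.163  0.143] 0.010144241194600891
vise [0.347 0.472 0.113] 0.12240800502048733
0.05 bin [0.661 0.21  0.05 ] [ 0.654 -0.001  0.05 ] bag [0.669 0.26  0.05 ]
0.1 bin [0.649 0.204 0.1  ] [0.642 0.    0.1  ] bag [0.656 0.252 0.1  ]
0.15 bin [0.636 0.198 0.15 ] [0.629 0.002 0.15 ] bag [0.643 0.245 0.15 ]
0.2 bin [0.623 0.192 0.2  ] [0.617 0.004 0.2  ] bag [0.629 0.237 0.2  ]
```

drive_tool(
  rows=[
    [[0,0,0],-0.149],
    [[0,0,0],-0.149],
    [[0,0,0],-0.149],
  ],
)

```text
t: 0.4
tool_pos: [0.2397, 0.5769, 0.3032]
tool_rot: [0.093, -3.14, 0.002]
contact_force: [0.2, 0.0, -0.8]
opening: 0.0854
grip_force: 0.0
```

drive_tool(
  rows=[
    [[-0.01,-0.02,0],0],
    [[-0.024,-0.04,0],0],
    [[-0.024,-0.04,0],0],
    [[-0.024,-0.04,0],0],
    [[-0.025,-0.041,0],0],
    [[-0.025,-0.041,0],0],
    [[-0.025,-0.041,0],0],
    [[-0.025,-0.041,0],0],
    [[-0.025,-0.041,0],0],
    [[-0.025,-0.041,0],0],
  ],
  jaw=0.4,
)

```text
t: 1.4
tool_pos: [0.4925, 0.2022, 0.3035]
tool_rot: [0.083, -3.14, -0.0]
contact_force: [1.0, 1.1, -0.3]
opening: 0.0513
grip_force: 0.0
```

drive_tool(
  rows=[
    [[0,0,0],0],
  ],
)

```text
t: 1.5
tool_pos: [0.4941, 0.1998, 0.3034]
tool_rot: [0.073, -3.141, 0.003]
contact_force: [0.4, 0.2, 0.1]
opening: 0.0516
grip_force: 0.0
```

drive_tool(
  rows=[
    [[0,0.0055,0.02],0],
    [[0,0,0.03],0],
    [[0,0,0.03],0],
    [[0,0,0.02],0],
    [[0,0,0.01],0],
    [[0,0,0],0],
  ],
)

```text
t: 2.1
tool_pos: [0.4904, 0.2097, 0.192]
tool_rot: [0.084, -3.137, 0.001]
contact_force: [0.1, 0.0, -0.7]
opening: 0.0514
grip_force: 0.0
```

drive_tool(
  rows=[
    [[0,0,0],0],
    [[0,0,0],0],
    [[0,0,0],0],
    [[0,0,0],0],
    [[0,0,0],0],
  ],
  jaw=1,
  grip_force=30,
)

```text
t: 2.6
tool_pos: [0.4935, 0.2081, 0.196]
tool_rot: [-0.083, 3.135, -0.006]
contact_force: [2.5, -7.0, 0.2]
opening: 0.0218
grip_force: 30.9
```

```bash
python3 - <<'E'
from h import *
# arc plan
A=np.array([.523,.149]);a0=np.radians(112.6);xh=-np.array([np.cos(np.radians(2.7)),np.sin(np.radians(2.7))]);yh=np.array([-xh[1]*-1,-xh[0]])
print(xh,yh)
an=a0+np.radians(249.4)*np.linspace(0,1,21)
p=.0615*np.c_[np.cos(an),np.sin(an)]
print([[round(float(d@xh),4),round(float(d@yh),4)] for d in np.diff(p,axis=0)]); print(A+p[[5,10,15,20]])
E
```

```text
[-0.99888987 -0.04710645] [-0.04710645  0.99888987]
[[0.012, -0.0059], [0.0104, -0.0083], [0.0084, -0.0104], [0.006, -0.012], [0.0032, -0.013], [0.0004, -0.0134], [-0.0025, -0.0131], [-0.0053, -0.0123], [-0.0078, -0.0108], [-0.01, -0.0089], [-0.0117, -0.0065], [-0.0128, -0.0038], [-0.0133, -0.001], [-0.0132, 0.0019], [-0.0125, 0.0047], [-0.0112, 0.0073], [-0.0093, 0.0096], [-0.0071, 0.0113], [-0.0044, 0.0126], [-0.0016, 0.0133]]
[[0.46173873 0.15441354]
 [0.48977522 0.09724709]
 [0.55342408 0.09555259]
 [0.58446254 0.15114632]]
```

drive_tool(
  rows=[
    [[0.012,-0.008],0],
  ],
)

```text
$.rows[0][0]: bad value
```

drive_tool(
  rows=[
    [[0.012,-0.008,0],0],
    [[0.0104,-0.0083,0],0],
    [[0.0084,-0.0104,0],0],
    [[0.006,-0.012,0],0],
    [[0.0032,-0.013,0],0],
  ],
)

```text
t: 3.1
tool_pos: [0.4549, 0.1555, 0.196]
tool_rot: [-0.084, 3.138, 0.002]
contact_force: [2.1, 1.8, 6.0]
opening: 0.0219
grip_force: 32.7
```

Working well; forces are low. Continuing the arc.

drive_tool(
  rows=[
    [[0.0004,-0.0134,0],0],
    [[-0.0025,-0.0131,0],0],
    [[-0.0053,-0.0123,0],0],
    [[-0.0078,-0.0108,0],0],
    [[-0.01,-0.0089,0],0],
  ],
)

```text
t: 3.6
tool_pos: [0.4836, 0.0976, 0.196]
tool_rot: [-0.082, 3.138, 0.0]
contact_force: [0.3, 2.4, 6.2]
opening: 0.0216
grip_force: 32.8
```

drive_tool(
  rows=[
    [[-0.0117,-0.0065,0],0],
    [[-0.0128,-0.0038,0],0],
    [[-0.0133,-0.001,0],0],
    [[-0.0132,0.0019,0],0],
    [[-0.0125,0.0047,0],0],
  ],
)

```text
t: 4.1
tool_pos: [0.5476, 0.0962, 0.196]
tool_rot: [-0.082, 3.139, -0.001]
contact_force: [-3.0, 1.5, 8.4]
opening: 0.0216
grip_force: 33.0
```

```bash
python3 - <<'E'
from h import *
for n in("scene","top"):
    d=snap(n); pickle.dump(d,open(n+"2.pkl","wb"))
    im=d["image"]
    im=im[160:310,215:355] if n=="top" else im[150:290,220:420]
    cv2.imwrite(f"pics/d_{n}.png",cv2.resize(im,None,fx=4,fy=4,interpolation=cv2.INTER_CUBIC))
print(ctrl.get_obs())
E
```

```text
{'t': 4.2, 'q': array([ 4.13491573e-02, -1.88156660e-02,  1.87122990e+00,  5.00177574e-04,
        1.28379319e+00, -1.58238993e+00]), 'dq': array([-0.00414628, -0.02377691,  0.02068137, -0.02322669,  0.02520341,
       -0.00409841]), 'effort': array([ -0.03308556, -30.08728623, -30.80103993,  -0.07018569,
         0.44787121,   0.0398762 ]), 'tool_pos': array([0.54882644, 0.09706927, 0.19600003]), 'tool_rot': array([-8.27903270e-02,  3.13512210e+00,  8.78397493e-04]), 'contact_force': array([0.88070012, 0.7921049 , 5.49975855]), 'wrist_torque': array([ 0.10539366, -0.31928986, -0.02709033]), 'grip_force': 32.62480549514294, 'opening': 0.02177705713837639}
```

View pics/d_scene.png

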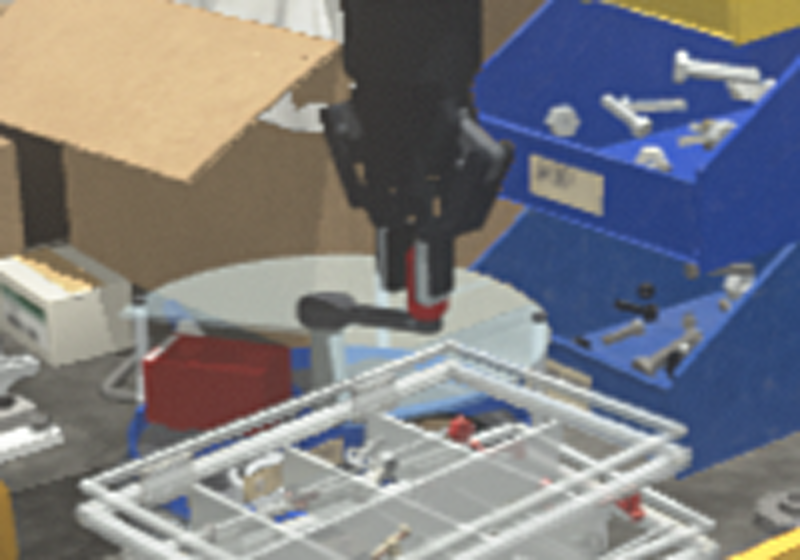

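```bash
python3 - <<'E'
from h import *
S=pickle.load(open("scene2.pkl","rb"))
for n,U in [("lipTopR",(697,184)),("lipBotR",(697,268)),("lipTopL",(480,112)),("lipBotL",(500,195))]:
    o,v=ray(S,(U[0]/4+220,U[1]/4+150))
    print(n,[(o+v*(x-o[0])/v[0]).round(3) for x in(.62,.64,.66)])
E
```

```text
lipTopR [array([ 0.62 , -0.043,  0.205]), array([ 0.64 , -0.025,  0.196]), array([ 0.66 , -0.008,  0.188])]
lipBotR [array([ 0.62 , -0.046,  0.159]), array([ 0.64 , -0.028,  0.15 ]), array([ 0.66 , -0.011,  0.14 ])]
lipTopL [array([0.62 , 0.123, 0.209]), array([0.64 , 0.145, 0.2  ]), array([0.66 , 0.168, 0.192])]
lipBotL [array([0.62 , 0.106, 0.163]), array([0.64 , 0.128, 0.153]), array([0.66 , 0.149, 0.144])]
```

drive_tool(
  rows=[
    [[-0.0112,0.0073,0],0],
    [[-0.0093,0.0096,0],0],
    [[-0.0071,0.0113,0],0],
    [[-0.0044,0.0126,0],0],
    [[-0.0016,0.0133,0],0],
    [[0,0,0],0],
  ],
)

```text
t: 4.8
tool_pos: [0.5784, 0.154, 0.1961]
tool_rot: [-0.085, 3.136, 0.002]
contact_force: [2.7, 2.2, 5.1]
opening: 0.0217
grip_force: 32.6
```

drive_tool(
  rows=[
    [[0,0,0],0],
    [[0,0,0],0],
    [[0,0,0],0],
  ],
  jaw=0.4,
)

```text
t: 5.1
tool_pos: [0.5763, 0.1524, 0.1929]
tool_rot: [0.082, -3.138, 0.001]
contact_force: [0.2, 0.9, -0.1]
opening: 0.0511
grip_force: 0.0
```

drive_tool(
  rows=[
    [[0,0,-0.02],0],
    [[0,0,-0.04],0],
    [[0,0,-0.03],0],
    [[0.03,0,0],0],
    [[0.05,-0.02,0],0],
    [[0.05,-0.04,0],0],
    [[0,-0.04,0],0],
    [[0,-0.05,0],0],
    [[0,-0.04,0],0],
    [[0,0,0],0],
  ],
  jaw=0,
)

```text
t: 6.1
tool_pos: [0.4708, -0.0364, 0.2835]
tool_rot: [0.073, -3.14, 0.002]
contact_force: [0.5, 0.5, -1.0]
opening: 0.0851
grip_force: 0.0
```

```bash
python3 - <<'E'
from h import *
for n in("scene","top"):
    d=snap(n); pickle.dump(d,open(n+"3.pkl","wb"))
    im=d["image"]
    im=im[185:295,230:340] if n=="top" else im[195:295,230:340]
    im=cv2.resize(im,(550,550) if n=="top" else (550,500),interpolation=cv2.INTER_CUBIC)
    cv2.imwrite(f"pics/e_{n}.png",im)
print(ctrl.get_obs()["tool_pos"])
E
```

```text
[ 0.47091109 -0.03331029  0.28335747]
```

View pics/e_top.png

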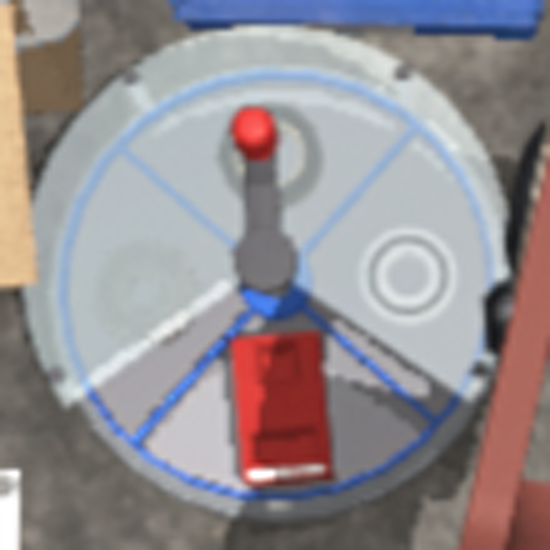

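View pics/e_scene.png

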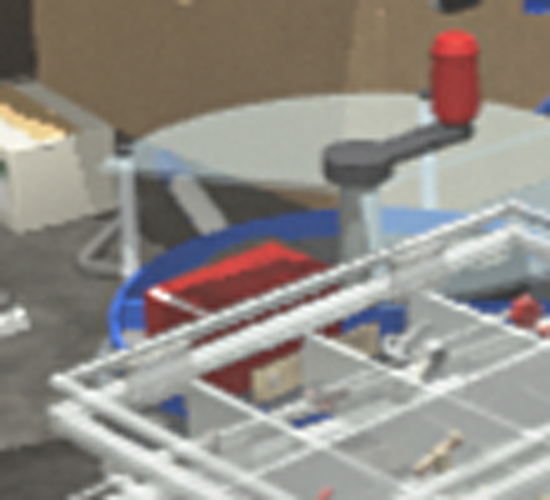

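```bash
python3 - <<'E'
from h import *
np.set_printoptions(precision=4,suppress=True)
T=pickle.load(open("top3.pkl","rb"));S=pickle.load(open("scene3.pkl","rb"))
c=lambda U,V,o:((U+.5)/5-.5+o[0],(V+.5)/5-.5+o[1]); a=lambda U,V:c(U,V,(230,185)); b=lambda U,V:c(U,V,(230,195))
print(tri(T,a(244,474),S,b(148,292)),tri(T,a(232,336),S,b(275,243)))
for p in[(244,474),(328,467),(320,332),(232,336),(286,435),(280,365)]: print(p,atz(T,a(*p),.068))
print("knob",atz(T,a(254,128),.151))
# red mask in top
im=T["image"][:, :, :].astype(int); m=((im[:,:,2]>120)&(im[:,:,1]<60)&(im[:,:,0]<60)).astype(np.uint8); m[:240]=0; m[295:]=0;m[:,:270]=0;m[:,300:]=0
print(cv2.minAreaRect(cv2.findNonZero(m)), [atz(T,p,.068) for p in cv2.boxPoints(cv2.minAreaRect(cv2.findNonZero(m)))])
E
```

```text
(array([0.4165, 0.1642, 0.0677]), np.float64(0.0014129442951540117)) (array([0.4899, 0.1704, 0.0683]), np.float64(8.506223773744661e-05))
(244, 474) [0.417  0.1638 0.068 ]
(328, 467) [0.4203 0.1198 0.068 ]
(320, 332) [0.4916 0.1239 0.068 ]
(232, 336) [0.49   0.1704 0.068 ]
(286, 435) [0.4373 0.1418 0.068 ]
(280, 365) [0.4743 0.145  0.068 ]
knob [0.584  0.1522 0.151 ]
((287.5, 264.0), (26.0, 15.0), 90.0) [array([0.492 , 0.1599, 0.068 ]), array([0.4916, 0.1202, 0.068 ]), array([0.423 , 0.1204, 0.068 ]), array([0.4233, 0.1597, 0.068 ])]
```

drive_tool(
  rows=[
    [[0,0.02,0],-0.017],
    [[0,0.04,0],0],
    [[0,0.04,0.02],0],
    [[0.003,0.04,0.02],0],
    [[0.004,0.039,0.02],0],
    [[0,0,0.02],0],
    [[0,0,0],0],
  ],
  jaw=0,
)

```text
t: 6.9
tool_pos: [0.4493, 0.1475, 0.2003]
tool_rot: [0.117, -3.132, 0.001]
contact_force: [-0.4, -0.9, 0.1]
opening: 0.0853
grip_force: 0.0
```

drive_tool(
  rows=[
    [[0,0,0],0],
  ],
)

```text
t: 7.0
tool_pos: [0.4517, 0.1463, 0.2038]
tool_rot: [0.113, -3.138, 0.0]
contact_force: [0.9, -0.5, -0.5]
opening: 0.0856
grip_force: 0.0
```

drive_tool(
  rows=[
    [[-0.003,-0.002,0.02],0],
    [[0,0,0.03],0],
    [[0,0,0.025],0],
    [[0,0,0.012],0],
    [[0,0,0.004],0],
    [[0,0,0],0],
  ],
)

```text
t: 7.6
tool_pos: [0.456, 0.1436, 0.1137]
tool_rot: [-0.109, 3.139, 0.0]
contact_force: [0.5, 0.1, -0.2]
opening: 0.0856
grip_force: 0.0
```

drive_tool(
  rows=[
    [[0,0,0],0],
    [[0,0,0],0],
    [[0,0,0],0],
    [[0,0,0],0],
    [[0,0,0],0],
  ],
  jaw=1,
  grip_force=50,
)

```text
t: 8.1
tool_pos: [0.4562, 0.1441, 0.1143]
tool_rot: [-0.11, 3.138, 0.001]
contact_force: [-1.0, 0.4, 6.0]
opening: 0.045
grip_force: 51.4
```

drive_tool(
  rows=[
    [[0,0,0],0],
  ],
)

```text
t: 8.2
tool_pos: [0.4562, 0.1441, 0.1143]
tool_rot: [-0.11, 3.138, 0.001]
contact_force: [-2.9, 0.3, 7.1]
opening: 0.0452
grip_force: 51.4
```

drive_tool(
  rows=[
    [[0,0,-0.01],0],
    [[0,0,-0.02],0],
    [[0,0,-0.04],0],
    [[0,0,-0.05],0],
    [[0,0,-0.05],0],
    [[0,0,-0.02],0],
    [[0,0,0],0],
  ],
)

```text
t: 8.9
tool_pos: [0.4565, 0.144, 0.3072]
tool_rot: [-0.11, 3.132, 0.001]
contact_force: [1.1, -0.3, -4.2]
opening: 0.0453
grip_force: 52.4
```

drive_tool(
  rows=[
    [[0,-0.02,0],0],
    [[0,-0.04,0],0],
    [[0,-0.05,0],0],
    [[-0.001,-0.05,0],0],
    [[-0.001,-0.05,0],0],
    [[-0.001,-0.05,0],0],
    [[-0.001,-0.05,0],0],
    [[-0.001,-0.05,0],0],
    [[0,-0.045,0],0],
    [[0,-0.025,0],0],
  ],
)

```text
t: 9.9
tool_pos: [0.4889, -0.2873, 0.2988]
tool_rot: [0.105, -3.135, -0.005]
contact_force: [1.2, 0.6, -3.6]
opening: 0.0451
grip_force: 52.8
```

drive_tool(
  rows=[
    [[0,-0.02,0],0],
    [[0,-0.0125,0],-0.026],
    [[0,0,0.03],0],
    [[0,0,0.04],0],
    [[0,0,0.03],0],
    [[0,0,0.01],0],
    [[0,0,0],0],
    [[0,0,0],0],
  ],
)

```text
t: 10.7
tool_pos: [0.4933, -0.3173, 0.194]
tool_rot: [-0.152, 3.137, -0.002]
contact_force: [-0.4, -0.1, -2.6]
opening: 0.0452
grip_force: 52.6
```

```bash
cat > cmp.py <<'E'
from h import *
def box(c,psi,L,W,z0,z1):
    u=np.array([np.cos(psi),np.sin(psi)]);v=np.array([-u[1],u[0]])
    return [[*(np.array(c)+i*L/2*u+j*W/2*v),z] for i in(1,-1) for j in(1,-1) for z in(z0,z1)]
def fit(d,mask,mk,p0,box2=None):
    # shift of mask relative to the modelled silhouette, by leftmost/rightmost columns and lowest row
    pts=np.array([proj(d,X) for X in mk]); h=cv2.convexHull(pts.astype(np.float32))[:,0]
    ys,xs=np.nonzero(mask); 
    print(p0,"model L,R,B,T",h[:,0].min().round(1),h[:,0].max().round(1),h[:,1].max().round(1),h[:,1].min().round(1)," seen",xs.min()-.5,xs.max()+.5,ys.max()+.5,ys.min()-.5,len(xs))
def big(m):
    n,l,s,_=cv2.connectedComponentsWithStats(m.astype(np.uint8)); 
    return l==1+np.argmax(s[1:,4])
E
python3 - <<'E'
from cmp import *
S=snap("scene");T=snap("top");pickle.dump((S,T),open("hover.pkl","wb"));o=ctrl.get_obs();print(o["tool_pos"],o["tool_rot"])
psi=np.radians(185.5);p=o["tool_pos"];u=np.array([np.cos(psi),np.sin(psi)])
for n,d in(("S",S),("T",T)):
    hsv=cv2.cvtColor(d["image"],cv2.COLOR_BGR2HSV);H,s,v=[hsv[:,:,i].astype(int) for i in range(3)]
    roi=np.zeros(H.shape,bool); roi[(slice(240,400),slice(400,520)) if n=="S" else (slice(190,300),slice(425,490))]=1
    red=roi&((H<8)|(H>172))&(s>120)&(v>50); blue=roi&(H>100)&(H<125)&(s>120)&(v>40)
    zb=p[2]-.0943
    if red.any(): fit(d,big(red),box(p[:2]+.0015*u,psi,.076,.046,zb+.008,zb+.048),n+" riser")
    if blue.any(): fit(d,big(blue),box((.492,-.3168),psi,.076,.046,.012,.05),n+" base")
im=S["image"][200:350,390:540]; cv2.imwrite("pics/hover.png",cv2.resize(im,(600,600),interpolation=cv2.INTER_CUBIC))
E
```

```text
[ 0.4938157  -0.31786882  0.19545839] [-0.15130888  3.13486444 -0.0043732 ]
S riser model L,R,B,T 441.1 494.5 323.8 274.1  seen 440.5 489.5 324.5 275.5 1372
S base model L,R,B,T 435.6 486.3 375.8 325.5  seen 436.5 485.5 374.5 325.5 1420
T riser model L,R,B,T 455.0 482.2 262.6 228.6  seen 424.5 489.5 299.5 205.5 3070
T base model L,R,B,T 445.8 470.5 266.7 235.2  seen 446.5 450.5 250.5 237.5 34
```

View pics/hover.png

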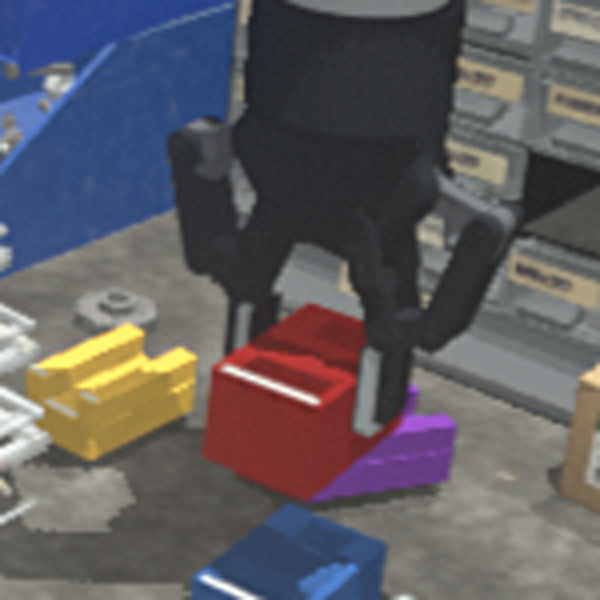

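drive_tool(
  rows=[
    [[0,0.0005,0.015],0],
    [[0,0,0.015],0],
    [[0,0,0.01],0],
    [[0,0,0.004],0],
    [[0,0,0.003],0],
    [[0,0,0.003],0],
    [[0,0,0],0],
  ],
)

```text
t: 11.5
tool_pos: [0.4927, -0.3167, 0.1428]
tool_rot: [0.151, -3.138, -0.0]
contact_force: [-0.9, -1.0, -4.2]
opening: 0.0449
grip_force: 52.8
```

drive_tool(
  rows=[
    [[0,0,0.003],0],
    [[0,0,0.003],0],
    [[0,0,0],0],
  ],
)

```text
t: 11.8
tool_pos: [0.4927, -0.3167, 0.1368]
tool_rot: [-0.151, 3.138, -0.0]
contact_force: [0.1, -0.4, -3.7]
opening: 0.0454
grip_force: 52.7
```

drive_tool(
  rows=[
    [[0,0,0.002],0],
    [[0,0,0],0],
  ],
)

```text
t: 12.0
tool_pos: [0.493, -0.3169, 0.1366]
tool_rot: [0.151, -3.138, 0.0]
contact_force: [-4.1, 3.1, 5.7]
opening: 0.0457
grip_force: 53.7
```

drive_tool(
  rows=[
    [[0,0,0.002],0],
    [[0,0,0],0],
  ],
)

```text
t: 12.2
tool_pos: [0.4931, -0.317, 0.1365]
tool_rot: [0.151, -3.137, 0.0]
contact_force: [-8.5, 6.3, 15.0]
opening: 0.045
grip_force: 54.9
```

drive_tool(
  rows=[
    [[0,0,-0.003],0],
    [[0,0,0],0],
    [[0,0,0],0],
    [[0,0,0],0],
  ],
  jaw=0,
)

```text
t: 12.6
tool_pos: [0.4927, -0.3167, 0.1357]
tool_rot: [0.151, -3.138, -0.0]
contact_force: [-0.0, 0.4, -0.6]
opening: 0.0852
grip_force: 0.0
```

drive_tool(
  rows=[
    [[0,0,-0.02],0],
    [[0,0,-0.04],0],
    [[0,0,-0.04],0],
    [[-0.02,0.04,0],0.065],
    [[-0.03,0.04,0],0.065],
    [[-0.03,0.04,0],0],
    [[-0.01,0.04,0],0],
    [[0,0,0],0],
    [[0,0,0],0],
  ],
)

```text
t: 13.5
tool_pos: [0.5802, -0.1547, 0.2354]
tool_rot: [-0.05, -3.14, 0.001]
contact_force: [0.1, -0.8, 0.5]
opening: 0.0855
grip_force: 0.0
```

```bash
python3 - <<'E'
from cmp import *
S=snap("scene");T=snap("top");pickle.dump((S,T),open("aft.pkl","wb"));o=ctrl.get_obs();print(o["tool_pos"],o["tool_rot"])
psi=np.radians(185.5)
for n,d in(("S",S),("T",T)):
    hsv=cv2.cvtColor(d["image"],cv2.COLOR_BGR2HSV);H,s,v=[hsv[:,:,i].astype(int) for i in range(3)]
    roi=np.zeros(H.shape,bool); roi[(slice(240,400),slice(400,520)) if n=="S" else (slice(230,280),slice(435,490))]=1
    red=roi&((H<8)|(H>172))&(s>120)&(v>50)
    fit(d,big(red),box((.492,-.3168),psi,.076,.046,.05,.09),n+" riser")
    y=(H>20)&(H<32)&(s>120)&(v>60); roi[:]=0; roi[(slice(260,340),slice(380,450)) if n=="S" else (slice(195,245),slice(375,415))]=1
    if (y&roi).any(): fit(d,big(y&roi),box((.5836,-.1479),np.radians(178.1),.076,.046,0.008,.04),n+" cap")
E
```

```text
[ 0.57985497 -0.15620524  0.23564584] [-5.43373855e-02 -3.14066159e+00  4.98567217e-04]
S riser model L,R,B,T 437.4 489.2 356.0 305.2  seen 437.5 488.5 355.5 305.5 1632
S cap model L,R,B,T 395.2 439.0 315.3 280.7  seen 395.5 438.5 314.5 280.5 826
T riser model L,R,B,T 449.1 474.8 265.2 232.7  seen 449.5 474.5 265.5 233.5 587
T cap model L,R,B,T 384.5 403.0 233.7 203.9  seen 398.5 403.5 214.5 211.5 10
```

drive_tool(
  rows=[
    [[-0.0034,0.0078,0.03],0],
    [[0,0,0.04],0],
    [[0,0,0.04],0],
    [[0,0,0.025],0],
    [[0,0,0.012],0],
    [[0,0,0.006],0],
    [[0,0,0],0],
  ],
)

```text
t: 14.3
tool_pos: [0.584, -0.1486, 0.0832]
tool_rot: [0.055, 3.141, -0.0]
contact_force: [0.3, 0.2, -0.3]
opening: 0.0852
grip_force: 0.0
```

drive_tool(
  rows=[
    [[0,0,0],0],
  ],
)

```text
t: 14.4
tool_pos: [0.5849, -0.1485, 0.0848]
tool_rot: [0.054, 3.138, -0.002]
contact_force: [0.4, 0.7, 0.2]
opening: 0.0852
grip_force: 0.0
```

drive_tool(
  rows=[
    [[0,0,0.002],0],
    [[0,0,0],0],
    [[0,0,0],0],
    [[0,0,0],0],
    [[0,0,0],0],
    [[0,0,0],0],
  ],
  jaw=1,
  grip_force=45,
)

```text
t: 15.0
tool_pos: [0.5844, -0.1479, 0.0818]
tool_rot: [0.053, 3.14, -0.001]
contact_force: [-0.6, 0.3, 4.3]
opening: 0.0452
grip_force: 47.7
```

drive_tool(
  rows=[
    [[0,0,-0.01],0],
    [[0,0,-0.03],0],
    [[0,0,-0.05],0],
    [[0,0,-0.05],0],
    [[0,0,-0.04],0],
    [[0,0,0],0],
    [[0,0,0],0],
  ],
)

```text
t: 15.7
tool_pos: [0.5837, -0.1477, 0.2613]
tool_rot: [0.053, 3.141, -0.0]
contact_force: [-1.6, 0.5, -3.6]
opening: 0.0456
grip_force: 47.1
```

drive_tool(
  rows=[
    [[0.01,-0.02,0],0],
    [[0.02,-0.04,0],0],
    [[0.02,-0.04,0],0],
    [[0.02,-0.04,0],0],
    [[0.0157,-0.0322,0],0],
    [[0,0,0.02],-0.065],
    [[0,0,0.03],-0.064],
    [[0,0,0.015],0],
    [[0,0,0],0],
    [[0,0,0],0],
  ],
)

```text
t: 16.7
tool_pos: [0.4921, -0.3163, 0.1948]
tool_rot: [0.149, -3.136, -0.003]
contact_force: [1.0, -0.6, -2.0]
opening: 0.0452
grip_force: 47.0
```

```bash
python3 - <<'E'
from cmp import *
S=snap("scene");o=ctrl.get_obs();p=o["tool_pos"];print(p,o["tool_rot"])
psi=np.radians(185.5);u=np.array([np.cos(psi),np.sin(psi)]);d=S;zb=p[2]-.0818
hsv=cv2.cvtColor(d["image"],cv2.COLOR_BGR2HSV);H,s,v=[hsv[:,:,i].astype(int) for i in range(3)]
roi=np.zeros(H.shape,bool);roi[230:400,410:520]=1
fit(d,big(roi&(H>18)&(H<32)&(s>120)&(v>60)),box(p[:2]+.0008*u,psi,.076,.046,zb+.008,zb+.04),"cap")
fit(d,big(roi&((H<8)|(H>172))&(s>120)&(v>40)),box((.4915,-.317),psi,.076,.046,.05,.09),"riser")
E
```

```text
[ 0.4927309  -0.3168231   0.19630285] [-1.49263456e-01  3.13779782e+00 -4.18121319e-04]
cap model L,R,B,T 441.0 494.1 316.0 271.0  seen 441.5 480.5 315.5 272.5 1091
riser model L,R,B,T 437.3 489.2 356.2 305.4  seen 437.5 487.5 355.5 310.5 1494
```

Aligned. Lowering.

drive_tool(
  rows=[
    [[0,0,0.012],0],
    [[0,0,0.006],0],
    [[0,0,0.004],0],
    [[0,0,0.003],0],
    [[0,0,0.003],0],
    [[0,0,0.002],0],
    [[0,0,0],0],
  ],
)

```text
t: 17.45
tool_pos: [0.4923, -0.3169, 0.1657]
tool_rot: [0.149, -3.138, -0.0]
contact_force: [-0.3, 0.0, -3.0]
opening: 0.0452
grip_force: 47.2
```

drive_tool(
  rows=[
    [[0,0,0.001],0],
    [[0,0,0],0],
  ],
)

```text
t: 17.65
tool_pos: [0.4924, -0.317, 0.165]
tool_rot: [-0.149, 3.138, -0.0]
contact_force: [-0.1, -0.3, -2.9]
opening: 0.0452
grip_force: 47.2
```

drive_tool(
  rows=[
    [[0,0,0.002],0],
    [[0,0,0],0],
  ],
)

```text
t: 17.85
tool_pos: [0.4927, -0.3172, 0.1638]
tool_rot: [-0.149, 3.137, -0.001]
contact_force: [-1.8, 0.1, 2.1]
opening: 0.0451
grip_force: 47.7
```

drive_tool(
  rows=[
    [[0,0,0.001],0],
    [[0,0,0],0],
  ],
)

```text
t: 18.05
tool_pos: [0.4928, -0.3173, 0.1638]
tool_rot: [-0.149, 3.137, -0.001]
contact_force: [-2.3, 2.5, 6.9]
opening: 0.045
grip_force: 48.3
```

Seated at the predicted 0.1638. Releasing and withdrawing.

drive_tool(
  rows=[
    [[0,0,-0.002],0],
    [[0,0,0],0],
    [[0,0,0],0],
    [[0,0,0],0],
  ],
  jaw=0,
)

```text
t: 18.45
tool_pos: [0.4923, -0.3169, 0.1637]
tool_rot: [0.149, -3.138, -0.0]
contact_force: [-1.0, -0.8, 1.0]
opening: 0.0856
grip_force: 0.0
```

drive_tool(
  rows=[
    [[0,0,-0.02],0],
    [[0,0,-0.04],0],
    [[0,0,-0.05],0],
    [[0,0.03,-0.03],0],
    [[0,0.05,0],0],
    [[0,0.05,0],0],
    [[0,0.05,0],0],
    [[0,0.03,0],0],
    [[0,0,0],0],
    [[0,0,0],0],
  ],
)

```text
t: 19.45
tool_pos: [0.4724, -0.1076, 0.3039]
tool_rot: [-0.152, 3.138, -0.001]
contact_force: [-1.0, -0.2, -0.2]
opening: 0.0853
grip_force: 0.0
```

```bash
python3 - <<'E'
from cmp import *
S=snap("scene");T=snap("top")
psi=np.radians(185.5)
for n,d in(("S",S),("T",T)):
    hsv=cv2.cvtColor(d["image"],cv2.COLOR_BGR2HSV);H,s,v=[hsv[:,:,i].astype(int) for i in range(3)]
    roi=np.zeros(H.shape,bool);roi[(slice(230,400),slice(420,520)) if n=="S" else (slice(225,285),slice(435,490))]=1
    fit(d,big(roi&(H>18)&(H<32)&(s>120)&(v>60)),box((.4915,-.317),psi,.076,.046,.09,.122),n+"cap")
    fit(d,big(roi&((H<8)|(H>172))&(s>120)&(v>40)),box((.4915,-.317),psi,.076,.046,.05,.09),n+"riser")
a=cv2.resize(T["image"][170:350],(640,180)); b=S["image"][150:440,150:540]
cv2.imwrite("pics/end.png",cv2.resize(b,(780,580),interpolation=cv2.INTER_CUBIC))
E
```

```text
Scap model L,R,B,T 439.2 491.5 334.4 288.6  seen 440.5 491.5 332.5 288.5 1339
Sriser model L,R,B,T 437.3 489.2 356.2 305.4  seen 437.5 487.5 355.5 317.5 967
Tcap model L,R,B,T 452.8 478.5 263.8 230.8  seen 453.5 478.5 262.5 230.5 572
Triser model L,R,B,T 449.2 474.9 265.4 232.9  seen 449.5 460.5 265.5 236.5 94
```

View pics/end.png

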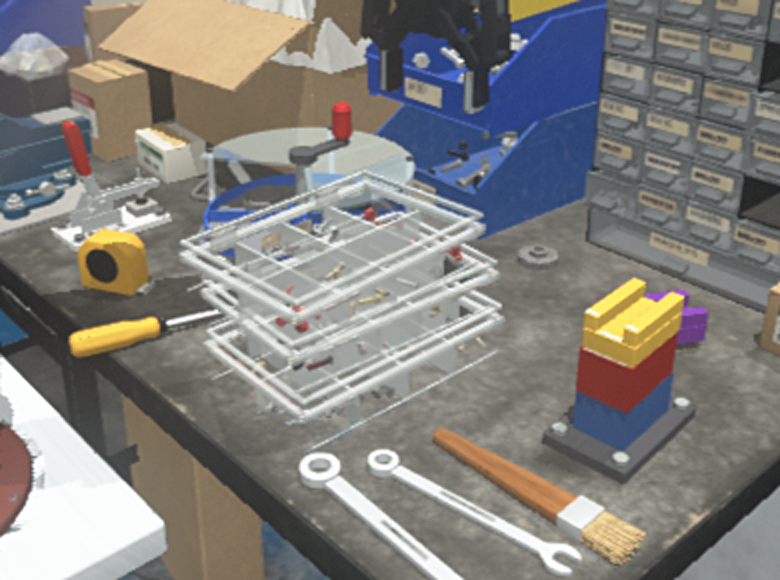

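The final picture shows blue, red and yellow flush and stacked at (630,360). The other things are where they were, and the gripper is clear.

```bash
python3 -c "
from station import ctrl
print(ctrl.finish_job())"
```

```text
the job is handed in; nothing more can be done
None
```

I turned the carousel to the front opening, seated the red riser on the blue base and the yellow cap on the riser with lugs fully home and stripes at the same end, and handed the job in at about 19.5 s of the 72 s, with the other parts left alone.

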